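Gauge the pole gap of the field coil

TASK

Switch the field coil off at the chrome toggle on the test box, so that it does not pull at the steel. Then take the taper gauge by its handle out of the rack and slide its blade, upright and square, down into the gap between the two pole plates of the electromagnet until it drags snugly against both plates, without forcing it. Finish still gripping the gauge and holding it at that depth; leave the compass, dish, hex key and screwdriver where they are.

Things in the scene. Friction and masses are not known exactly. Their poses are not given: they have to be found in the camera images.
- toggle (a joint): Chrome bat toggle of the test box, hinge angle in rad: 0 = on, bat leaning 0.3 rad towards the box's own -x; 0.6 (end stop) = off, bat leaning 0.3 rad towards the box's own +x. It stays where it is left; about 1.5 N at the tip moves it.
- toggle_tip (a point): The tip of the toggle's round bat. The bat is 36 mm long from its pivot, 6 mm thick at the root and 9 mm near the tip; the pivot is 2 mm above the box's top face, 36 mm from the box's middle towards its -x.
- testbox: Cream enamel test box, fixed, 140 mm (x) x 180 mm (y), top face 74 mm above the desk; origin under its middle on the desk, z up. Its -x side roughly faces the robot; toggle on that half of the top; on the +x half a low meter (to 80 mm above the desk) and two brass binding posts (to 90 mm).
- gauge: Steel taper gauge, 130 g, loose: a wedge blade 105 mm long and 16 mm wide (along its x), 2 mm thick at the tip growing evenly to 12.5 mm at the handle (thickness along its y, 0.1 mm per mm, both faces slope alike), then a black handle 26 mm (x) x 22 mm (y) x 50 mm long. Origin at the middle of the tip, z along the blade towards the handle. It starts upright, blade hanging through the rack's slot, the handle's shoulders resting on the rack's top board.
- gauge_handle (a point): The middle of the gauge's handle, 130 mm from the tip.
- rack: Wooden tool rack, fixed: a top board 66 mm (x) x 194 mm (y) whose upper face is 125 mm above the desk, on two end cheeks and a foot. Origin on the desk under its middle. The gauge hangs in a slot (19 mm x 15.5 mm) at y = -45 mm, its x and y along the rack's; the screwdriver hangs in a round hole at y = +45 mm.
- magnet: Bench electromagnet, fixed to the desk: grey U-shaped yoke 90 mm (x) x 176 mm (y), uprights to 120 mm; two copper coils on one axis along its y (tops at 120 mm above the desk), two steel pole plates facing each other across the gap in its middle, and a 50 mm brass hand wheel outside each end. Origin on the desk under its middle, y along the coil axis (across the gap), z up.
- gap (a point): The nominal middle of the gap, level with the plates' tops, 118 mm above the desk; the true middle can be off by up to 1 mm along y. The gap is 6 to 10 mm wide, parallel, 56 mm wide along the magnet's x, open at the top and below; the clear depth below the tops is 104 mm.
- pole_left: Left pole plate (towards the magnet's +y), 56 mm square, 12 mm thick, upright, rigid: its screw locks it. Origin at its inner face, level with its top edge, middle of the edge; axes as the magnet's. The inner top edge has a 3 mm 45 degree bevel, so the blade touches 3 mm below the top. Between the plates' origins along y lies the gap.
- pole_right: Right pole plate (towards the magnet's -y), mirror image of the left one; origin likewise at its inner face, level with its top edge. Once the gauge touches both plates its drag grows by roughly 3 N for each further mm pushed in; 5 to 8 N of drag is snug.
- compass: Clear lensatic compass with opened cover, 76 x 56 x 67 mm, loose; origin under its middle. A bystander.
- dish: White porcelain dish, 96 mm across, 22 mm high, loose; origin under its middle. A bystander.
- hex_key: Black steel hex key lying on the desk, 90 x 28 mm, 6 mm thick, loose. A bystander.
- screwdriver: Stubby screwdriver with a 23 mm round wooden handle, loose, hanging in the rack's round hole, its handle reaching 167 mm above the desk; origin at its tip. A bystander.
Mind the look-alikes: they are no part of the job. Leave any red or yellow look-alike of the gauge alone. Of the things shaped like the testbox, the cream one is meant.

How it is judged:
By the outcome, as a careful person would: the job done as asked, in the order asked, and still so for the second after the job is handed in, while the arm keeps its last pose, push and grip.
It also fails if it takes over 72 s, if anything falls off the work surface, if the arm or the gripper's body presses on something with over 40 N, if the wrist force passes 120 N, or if a joint passes its speed limit or range.

ROBOT

A 7-joint arm with a two-finger parallel gripper is mounted at the origin on the work surface. World frame = base frame: x ahead of the robot, y to its left, z up, the work surface at z = 0. Lengths are in mm, angles in rad, forces in N, time in s.
With the tool pointing down it reaches from about 425 to 925 mm from the base axis. Payload 6.8 kg.
Tool frame: the origin (TCP) lies midway between the tips of the shut fingers; the grasp point (between the pads) lies 19 mm behind it; z points along the fingers, x is the direction in which the jaws open and shut, and the axes are right-handed (so a half turn about z gives the same grasp; the last joint's range is limited). The gripper opens to 88 mm and grips with 3 to 60 N. Pads are 20 mm wide; open, the fingers measure 115 mm over their backs; the gripper's body (75 mm by 178 mm) begins 61 mm behind the grasp point.
Start: joints at [-1.256, 0.477, 0.022, 1.555, -0.011, 1.109, -0.083], TCP at [276.961, 615.581, 222.664] pointing down, gripper open.
Joint ranges: [-2.96, 2.96], [-0.34, 2.1], [-1.41, 1.46], [0.24, 2.44], [-1.37, 4.51], [0.17, 1.92], [-2.96, 2.96]. Speed limits (rad/s): [2.39, 2.39, 3.14, 3.14, 3.14, 3.14, 3.14].

INTERFACE

Orientations are given as [roll, pitch, yaw] about the fixed x, y, z axes, in that order (R = Rz(yaw) Ry(pitch) Rx(roll)).
In Python, from station import sense, camera, job_done, recognise, mark_of gives the robot as it stands.
- The arm moves only by the tool drive_tool, never from a script. Its argument "deltas" is one flat list of numbers, 5 for each row, row after row: the shift along the tool's x, y, z in m, then the turn about the tool's z in rad, then the finger opening in m, from 0 to 0.0878. In form: [tx, ty, tz, spin, gripper, tx, ty, tz, spin, gripper, ...]. A call has 1 to 5 rows; each row is the pose to reach, as a shift and turn from the pose commanded when the call began, along the tool's axes at that moment; what a row does not reach only later rows make up. A row lasts 1/8 s, in which the tool goes at most 62.5 mm and 10.7 degrees, less where a joint would pass 70% of its speed; a pose out of reach is approached as far as the arm can. A call with a gripper value outside its range is refused whole. The fingers move at their own pace and stop on an object; the grip force is fixed at half the most. Time passes only in rows, so rows that repeat a pose let the fingers close. It gives the time, the measured TCP pose, the force and the opening at its end, in the units of the state.
- sense(): the state, without advancing time (a new reading comes with each control period).
- camera(name): name is "side" or "top"; returns a dict with "img" (384x512x3 uint8, blue, green, red), "depth" (384x512 float32, mm along the optical axis (not along the pixel's ray), 0 where there is no reading), "camera_matrix" (3x3 intrinsics, pixels), "eye" and "orientation" of the camera in the world. Camera axes: x right, y up, looking along -z (the intrinsics and any distortion apply to the point x, -y, -z); pixel columns grow to the right and rows downward; lengths in mm; the calibration is good to about 2 mm. A picture is of the moment at which its call begins.
- job_done(): hands the job in, once; it reports no verdict.
Trained networks look in a picture, given as the dict that the camera call returned (one of the last four; its "shot" number tells which), for a name from the list of things; names that differ only in an ending like _2 or _b are one class to them, and where a whole thing is asked for, a point or a joint stands for the part that bears it (a point fixed in the world has none). Each returns a list of dicts, best first, with "p" (0 to 1); they miss things now and then, are a little off and sometimes report something else, mostly with a low value. They report only what shows in the picture. A call takes as long as a camera call. They do not tell look-alikes from the thing itself.
- recognise(label, picture): "bbox" ([left, top, right, bottom] in pixels, round what is visible of it).
- mark_of(label, picture): "xy" ([column, row] in pixels: a listed point, or the origin of a listed thing).
The state is a dict: "t": time; "joints": joint angles; "dq": joint speeds; "effort": joint torques, N m; "position": TCP position; "tcp_rot": TCP orientation; "ft_force": force on the tool from outside, world axes, zero at the start; "torque": the same for the moment, N m; "gripper_width": opening from 0.0 (shut) to 1.0 (fully open).
Only numpy, scipy, OpenCV 4.12 (cv2) and the standard library are available. Lean on these libraries where they do the work, as an engineer would, in place of code of your own. Each camera call takes 0.05 s, during which the arm holds its last target.

## Working session

There is one attempt and no reset: what is moved stays moved. The work goes in short steps, Python scripts to look and compute and a tool call to move; the robot and the scene stay as the last step left them, time stands still between calls to the robot, and variables do not carry over. Pictures are saved under pics/ and viewed, and the job is handed in when it is done.

Besides the shell and the picture viewer there is one more tool, called as name(argument=value, ...), one argument or row to a line, values as JSON. drive_tool: Moves the arm, as the interface text tells. Its arguments: {"type":"object","properties":{"deltas":{"type":"array","items":{"type":"number"}}},"required":["deltas"]}

```bash
ls; mkdir -p pics
cat > h.py <<'E'
import numpy as np, cv2
from scipy.spatial.transform import Rotation as R
from station import sense, camera, job_done, recognise, mark_of
def rot(c):
    o=np.array(c["orientation"],float)
    if o.shape==(3,3): return o
    if o.size==3: return R.from_euler('xyz',o).as_matrix()
    return R.from_quat(o).as_matrix()
def world(c,u,v,d=None):
    K=np.array(c["camera_matrix"]); 
    if d is None: d=c["depth"][int(round(v)),int(round(u))]
    x=(u-K[0,2])/K[0,0]*d; y=(v-K[1,2])/K[1,1]*d
    return rot(c)@np.array([x,-y,-d])+np.array(c["eye"])
def ray_z(c,u,v,z):
    e=np.array(c["eye"]); p=world(c,u,v,1.0)-e
    return e+p*(z-e[2])/p[2]
def proj(c,P):
    K=np.array(c["camera_matrix"]); q=rot(c).T@(np.array(P,float)-np.array(c["eye"]))
    q=np.array([q[0],-q[1],-q[2]]); return (K@q)[:2]/q[2]
E
python3 - <<'E'
from h import *
for n in("top","side"):
    c=camera(n); cv2.imwrite(f"pics/{n}0.png",c["img"]); print(n,c["eye"],c["orientation"],c["camera_matrix"],[k for k in c])
    for l in ["toggle","toggle_tip","testbox","gauge","gauge_handle","rack","magnet","gap","pole_left","pole_right","compass","dish","hex_key","screwdriver"]:
        try:
            print(l,[(np.round(b["bbox"]).astype(int).tolist(),round(b["p"],2)) for b in recognise(l,c)][:4],[(np.round(b["xy"],1).tolist(),round(b["p"],2)) for b in mark_of(l,c)][:4])
        except Exception as e: print(l,e)
print(sense())
E
```

```text
pics
top [ 438.16309123  -62.72637669 1360.19400677] [ 0.06858036 -0.00721439 -1.58341544] [[469.05392282   0.         257.70908925]
 [  0.         469.05392282 191.56541424]
 [  0.           0.           1.        ]] ['img', 'depth', 'camera_matrix', 'eye', 'orientation', 'shot']
toggle it knows: compass, dish, gap, gauge, gauge_handle, hex_key, magnet, pole_left, pole_right, rack, screwdriver, testbox, toggle_tip
toggle_tip [([101, 193, 189, 238], 0.47)] [([149.1, 215.5], 0.62)]
testbox [([371, 112, 450, 174], 0.79), ([205, 109, 281, 172], 0.57), ([299, 193, 380, 232], 0.53), ([342, 198, 383, 222], 0.26)] [([403.2, 148.0], 0.88), ([239.2, 142.9], 0.82)]
gauge [([45, 215, 98, 251], 0.95), ([132, 258, 166, 303], 0.92), ([152, 202, 160, 212], 0.59)] [([130.0, 258.1], 0.94), ([94.0, 217.6], 0.74), ([341.5, 209.4], 0.72), ([166.1, 209.0], 0.47)]
gauge_handle [([130, 255, 166, 302], 0.86), ([46, 219, 100, 246], 0.56), ([149, 202, 160, 216], 0.46)] [([56.8, 243.4], 0.76), ([158.7, 297.7], 0.58), ([155.4, 205.6], 0.43)]
rack [([102, 192, 188, 239], 0.84)] [([145.5, 216.7], 0.82)]
magnet [(
[... 2250 characters left out ...]
 0.45)]
screwdriver [] []
{'t': 2.8, 'joints': array([-1.25610577,  0.47698869,  0.02238995,  1.55540827, -0.01149947,
        1.10930862, -0.08307194]), 'dq': array([-0.00211527, -0.00188699,  0.00012634, -0.00028905,  0.00284535,
       -0.0003338 , -0.00096956]), 'effort': array([-1.56001706e-04, -5.82709014e+01,  1.53308518e+00, -2.72928965e+01,
       -5.43872849e-02,  1.00244393e-02,  2.78903650e-05]), 'position': array([276.94982438, 615.57850121, 222.66780419]), 'tcp_rot': array([-3.14157355e+00, -1.40440350e-05,  1.14802180e+00]), 'ft_force': array([ 0.41587052, -0.36746338, -0.17417253]), 'torque': array([ 0.00720398,  0.0109801 , -0.00649661]), 'gripper_width': 0.9999840062804038}
```

Run:
```python
import cv2
for n in("top","side"):
    i=cv2.imread(f"pics/{n}0.png"); cv2.imwrite(f"pics/{n}0b.png",cv2.resize(i,(800,600),interpolation=cv2.INTER_CUBIC))
```

```text
(no output)
```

View pics/top0b.png

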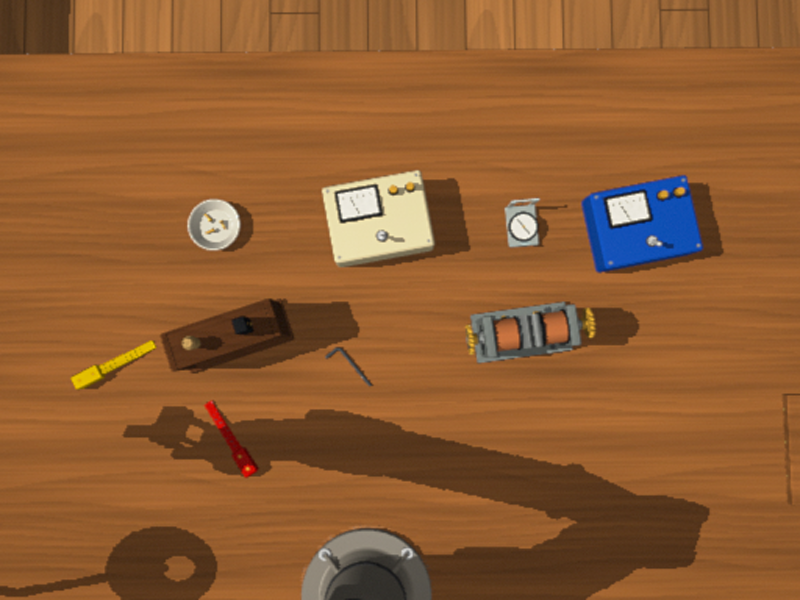

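View pics/side0b.png

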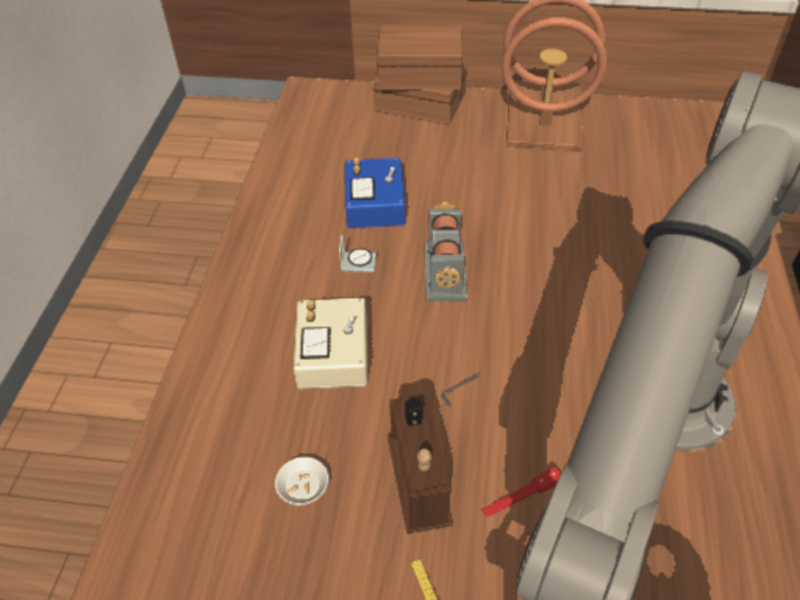

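```bash
cat >> h.py <<'E'
def cloud(c):
    d=c["depth"].astype(float); v,u=np.mgrid[0:d.shape[0],0:d.shape[1]]
    K=np.array(c["camera_matrix"])
    p=np.stack([(u-K[0,2])/K[0,0]*d,-(v-K[1,2])/K[1,1]*d,-d],-1)
    w=p@rot(c).T+np.array(c["eye"]); w[d==0]=np.nan
    return w
E
python3 - <<'E'
from h import *
import pickle
for n in("top","side"):
    c=camera(n); pickle.dump(c,open(f"{n}0.pkl","wb")); w=cloud(c); img=c["img"]; hsv=cv2.cvtColor(img,cv2.COLOR_BGR2HSV)
    print(n,"desk z",np.nanmedian(w[...,2]))
    def rect(m,lab):
        p=w[m][:,:2].astype(np.float32)
        if len(p)<10: print(lab,len(p));return
        r=cv2.minAreaRect(p); print(lab,len(p),np.round(r[0],1),np.round(r[1],1),round(r[2],2), "z",np.round(np.median(w[m][:,2]),1))
    b={"top":{"box":(200,100,290,180),"rack":(95,185,195,245),"mag":(295,185,390,240)},
       "side":{"box":(180,180,245,255),"rack":(245,240,295,345),"mag":(268,122,305,200)}}[n]
    def sub(k):
        x0,y0,x1,y1=b[k]; m=np.zeros(w.shape[:2],bool); m[y0:y1,x0:x1]=1; return m
    rect(sub("box")&(w[...,2]>66)&(w[...,2]<95),"box top")
    rect(sub("rack")&(w[...,2]>117)&(w[...,2]<133),"rack top")
    rect(sub("rack")&(w[...,2]>140)&(w[...,2]<200),"handles")
    m=sub("rack")&(w[...,2]>140)
    nn,l,s,ce=cv2.connectedComponentsWithStats(m.astype(np.uint8))
    for i in range(1,nn): print(s[i],ce[i],np.nanmedian(w[l==i],axis=0).round(1), np.nanmin(w[l==i],axis=0).round(0),np.nanmax(w[l==i],axis=0).round(0))
    rect(sub("mag")&(w[...,2]>20)&(w[...,2]<140),"mag")
    rect(sub("mag")&(w[...,2]>100)&(w[...,2]<140),"mag hi")
    for k in b:
        x0,y0,x1,y1=b[k]; im=img[y0:y1,x0:x1]; f=min(800/im.shape[1],600/im.shape[0]); f=int(f)
        cv2.imwrite(f"pics/{n}_{k}.png",cv2.resize(im,None,fx=f,fy=f,interpolation=cv2.INTER_NEAREST))
E
```

```text
top desk z 0.407858587426972
box top 3197 [675.9 -29.8] [140.5 179.9] 9.84 z 75.0
rack top 1662 [468.6 236.4] [ 66.8 195.1] 17.61 z 125.1
handles 193 [468.6 235.5] [ 26.4 112.7] 17.54 z 169.3
[148 202  13  12 119] [154.26890756 207.76470588] [481.2 189.7 174. ] [469. 180. 140.] [497. 206. 181.]
[116 215  11   9  74] [120.89189189 218.89189189] [454.6 275.4 164.4] [444. 268. 141.] [465. 290. 172.]
mag 1709 [ 469.7 -288.9] [ 86.4 217.1] 7.7 z 114.4
mag hi 1383 [ 468.9 -289.7] [ 69.5 215.9] 7.55 z 116.2
side desk z 0.46620682756588394
box top 2015 [676.6 -25.3] [140.3 183.8] 9.77 z 75.7
rack top 1386 [468.2 238.4] [ 66.4 197.8] 17.88 z 125.8
handles 229 [467.  238.9] [ 25.7 112.8] 19.54 z 165.6
[259 255  11  15 146] [264.06164384 262.07534247] [481.  202.1 169.8] [468. 185. 140.] [496. 211. 180.]
[267 287   9  12  83] [270.91566265 292.18072289] [453.4 286.4 162.6] [443. 272. 141.] [464. 294. 172.]
mag 1146 [ 470.1 -285.5] [ 78.1 222.8] 6.19 z 110.2
mag hi 760 [ 469. -286.] [ 66.  221.9] 7.17 z 115.5
```

```bash
python3 - <<'E'
from h import *
import pickle
c=pickle.load(open("top0.pkl","rb")); w=cloud(c)
th=np.deg2rad(7.6); ex=np.array([np.cos(th),np.sin(th)]); ey=np.array([-np.sin(th),np.cos(th)])
for n in("top","side"):
    c=pickle.load(open(f"{n}0.pkl","rb")); w=cloud(c)
    m=np.zeros(w.shape[:2],bool)
    x0,y0,x1,y1={"top":(295,185,390,240),"side":(268,122,305,200)}[n]; m[y0:y1,x0:x1]=1
    L=w[...,:2]-np.array([469.2,-288]); a=L@ex; b=L@ey
    print(n)
    # profile of z along ey at |a| 8..26 (off-axis so coils lower)
    for lo,hi in((-26,-14),(-12,12),(14,26)):
        k=m&(a>lo)&(a<hi)&(abs(b)<26)
        o=np.argsort(b[k]); print(lo,[(int(round(x)),int(z)) for x,z in zip(b[k][o],w[k][o][:,2])][::1])
E
python3 - <<'E'
import cv2,numpy as np
a=cv2.imread('pics/top_mag.png');b=cv2.imread('pics/side_mag.png');print(a.shape,b.shape)
E
```

```text
top
-26 [(-25, 108), (-24, 114), (-24, 119), (-24, 115), (-24, 112), (-22, 94), (-22, 98), (-22, 108), (-21, 112), (-21, 117), (-21, 119), (-21, 107), (-16, 115), (-16, 123), (-15, 119), (-15, 117), (-15, 116), (-13, 115), (-12, 122), (-12, 118), (-11, 120), (-11, 120), (-11, 117), (-10, 116), (-10, 121), (-9, 121), (-9, 118), (-8, 118), (-8, 117), (-7, 117), (-7, 115), (-7, 90), (-7, 116), (-6, 88), (-6, 93), (-6, 108), (-6, 115), (-6, 78), (-6, 112), (-5, 108), (-5, 84), (-5, 103), (-5, 101), (-5, 86), (-5, 86), (-5, 119), (3, 113), (3, 111), (3, 119), (4, 118), (5, 114), (6, 117), (6, 115), (7, 119), (7, 115), (8, 118), (9, 118), (9, 122), (9, 118), (10, 118), (10, 115), (12, 118), (12, 120), (12, 116), (12, 120), (13, 111), (13, 107), (14, 117), (14, 119), (14, 112), (14, 94), (14, 98), (14, 104), (15, 106), (19, 116), (19, 114), (19, 115), (19, 112), (21, 109), (21, 112), (22, 118), (22, 111), (23, 104), (23, 112), (24, 105), (24, 112), (25, 108), (26, 99), (26, 109)]
-12 [(-25, 119), (-25, 115), (-24, 121), (-23, 123), (-23, 120), (-23, 115), (-23, 120), (-23, 116), (-22, 109),
[... 3951 characters left out ...]
, 121), (17, 117), (19, 115), (21, 120), (21, 121), (22, 117), (22, 118), (23, 122), (24, 119), (24, 119), (24, 114), (24, 119), (24, 123), (24, 115), (24, 119), (25, 116), (26, 120), (26, 116), (26, 116), (26, 116)]
14 [(-26, 114), (-21, 114), (-19, 116), (-16, 114), (-13, 117), (-12, 118), (-10, 115), (-9, 116), (-8, 117), (-7, 113), (-4, 111), (-4, 111), (-4, 112), (-3, 116), (-1, 119), (1, 125), (6, 116), (8, 109), (9, 119), (9, 119), (10, 115), (11, 121), (12, 117), (14, 114), (14, 119), (15, 111), (16, 112), (16, 117), (17, 108), (17, 122), (18, 118), (19, 115), (19, 110), (20, 111), (20, 107), (22, 99), (22, 113), (23, 118), (23, 109), (24, 106), (25, 107)]
(440, 760, 3) (546, 259, 3)
```

View pics/top_mag.png

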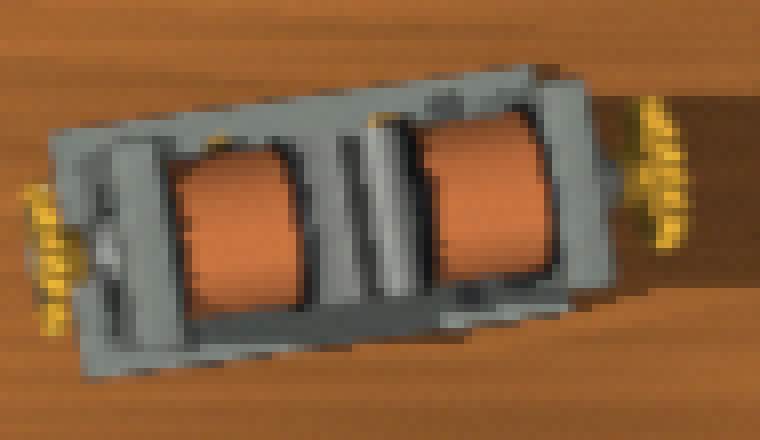

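View pics/side_rack.png

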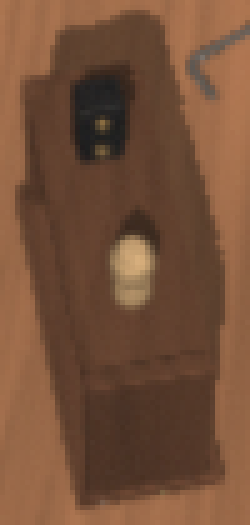

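View pics/side_box.png

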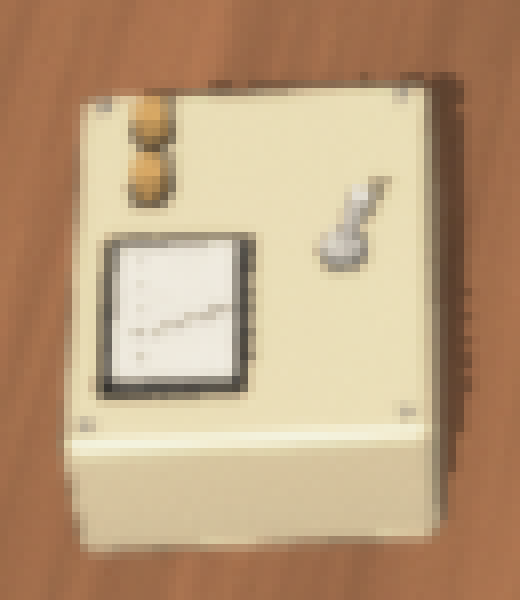

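```bash
cat >> h.py <<'E'
def delta(goal,yawdeg,s=None):
    s=s or sense(); p=np.array(s["position"]); M=R.from_euler('xyz',s["tcp_rot"]).as_matrix()
    d=M.T@(np.array(goal,float)-p)/1000
    dy=(np.deg2rad(yawdeg)-s["tcp_rot"][2]+np.pi)%(2*np.pi)-np.pi
    print("t",round(s["t"],2),"pos",p.round(1),"rot",np.round(s["tcp_rot"],3),"F",np.round(s["ft_force"],2),"w",round(s["gripper_width"],3))
    print("delta",d.round(4),"spin",round(-dy,4))
E
python3 -c "
from h import *
delta([601.1,-41.4,222],99.8)"
```

```text
t 2.9 pos [276.9 615.6 222.6] rot [-3.142  0.     1.148] F [ 0.82 -0.36 -0.08] w 0.999
delta [-0.4661  0.5652  0.0006] spin -0.5938
```

drive_tool(
  deltas=[-0.466, 0.565, 0, -0.594, 0, -0.466, 0.565, 0, -0.594, 0, -0.466, 0.565, 0, -0.594, 0, -0.466, 0.565, 0, -0.594, 0, -0.466, 0.565, 0, -0.594, 0],
)

```text
t: 3.52
position: [416.1, 333.4, 223.0]
tcp_rot: [3.141, -0.001, 1.742]
ft_force: [1.1, 0.4, 0.5]
gripper_width: 0.471
```

```bash
python3 -c "
from h import *
delta([601.1,-41.4,222],99.8)"
```

```text
t 3.52 pos [416.1 333.4 223. ] rot [ 3.141e+00 -1.000e-03  1.742e+00] F [1.1  0.39 0.5 ] w 0.471
delta [-0.4009  0.1184  0.0009] spin 0.0003
```

drive_tool(
  deltas=[-0.4, 0.118, 0, 0, 0, -0.4, 0.118, 0, 0, 0, -0.4, 0.118, 0, 0, 0, -0.4, 0.118, 0, 0, 0, -0.4, 0.118, 0, 0, 0],
)

```text
t: 4.15
position: [554.2, 53.3, 223.1]
tcp_rot: [3.141, -0.0, 1.742]
ft_force: [0.8, 0.1, -0.2]
gripper_width: 0.006
```

```bash
python3 -c "
from h import *
delta([601.1,-41.4,222],99.8)"
```

```text
t 4.15 pos [554.2  53.3 223.1] rot [ 3.141 -0.     1.742] F [ 0.85  0.07 -0.17] w 0.006
delta [-0.1013  0.03    0.0011] spin 0.0005
```

drive_tool(
  deltas=[-0.1, 0.03, 0, 0, 0, -0.1, 0.03, 0, 0, 0, -0.1, 0.03, 0.04, 0, 0, -0.1, 0.03, 0.06, 0, 0],
)

```text
t: 4.65
position: [599.3, -39.1, 160.9]
tcp_rot: [-3.14, -0.0, 1.741]
ft_force: [-0.8, 1.1, 0.6]
gripper_width: 0.006
```

Run:
```python
from h import *
delta([601.1,-41.4,100],99.8)
for n,r in(("top",(190,90,300,190)),("side",(170,150,260,260))):
    c=camera(n); x0,y0,x1,y1=r
    for z in("toggle_tip",): print(n,[(np.round(b["xy"],1).tolist(),round(b["p"],2)) for b in mark_of(z,c)][:4])
    B=np.array([676,-28.5]);th=np.deg2rad(9.8);e=np.array([np.cos(th),np.sin(th)])
    im=c["img"].copy()
    s=5; im=cv2.resize(im[y0:y1,x0:x1],None,fx=s,fy=s,interpolation=cv2.INTER_NEAREST)
    for a,z in((-36-10.6,110.4),(-36,76),(-36+10.6,110.4)):
        p=proj(c,[*(B+a*e),z]); print(p.round(1)); cv2.circle(im,(int((p[0]+.5-x0)*s),int((p[1]+.5-y0)*s)),3,(0,0,255),1)
    cv2.imwrite(f"pics/{n}_tog.png",im)
```

```text
t 4.65 pos [599.3 -39.1 160.9] rot [-3.14  -0.     1.741] F [-0.76  1.06  0.58] w 0.006
delta [-0.0025  0.0015  0.0609] spin -0.0013
top []
[243.7 152.3]
[243.2 150.4]
[242.2 144.6]
side [([282.8, 149.9], 0.42)]
[225.2 203.1]
[222.5 210.5]
[218.2 203.4]
```

View pics/top_tog.png

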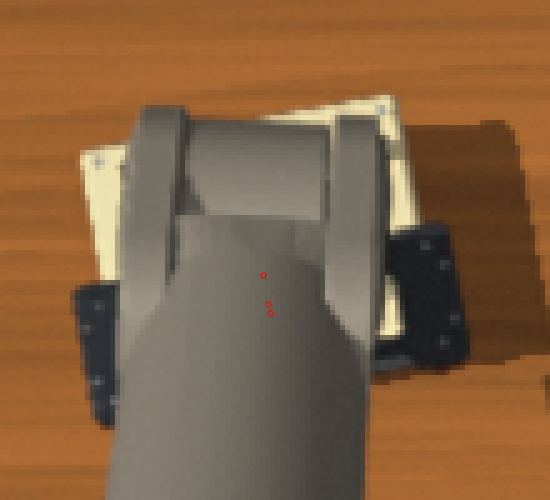

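View pics/side_tog.png

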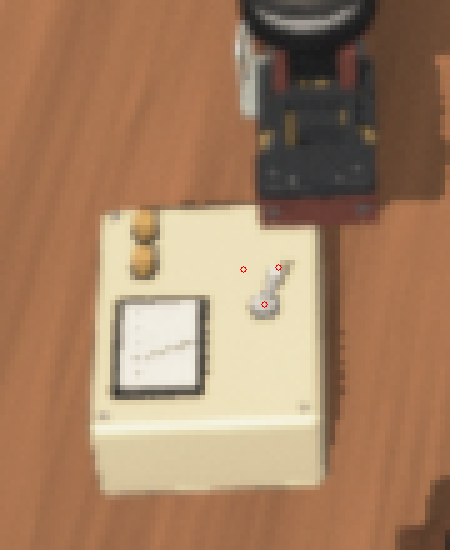

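drive_tool(
  deltas=[-0.002, 0, 0.05, 0, 0, -0.002, 0, 0.061, 0, 0, -0.002, 0, 0.061, 0, 0],
)

```text
t: 5.22
position: [600.6, -40.3, 102.3]
tcp_rot: [-3.142, -0.0, 1.742]
ft_force: [-0.2, 0.1, 0.3]
gripper_width: 0.005
```

Run:
```python
from h import *
th=np.deg2rad(9.8);e=np.array([np.cos(th),np.sin(th)])
P=np.array([640.5,-34.6]); s=sense(); print("along",(np.array(s["position"][:2])-P)@e)
delta([*(P-7*e),100],99.8)
```

```text
along -40.31108383201039
t 5.22 pos [600.6 -40.3 102.3] rot [-3.142 -0.     1.742] F [-0.24  0.08  0.31] w 0.005
delta [-0.0012  0.0333  0.0023] spin 0.0003
```

drive_tool(
  deltas=[-0.001, 0.01, 0.001, 0, 0, -0.001, 0.018, 0.001, 0, 0, -0.001, 0.024, 0.001, 0, 0, -0.001, 0.029, 0.001, 0, 0, -0.001, 0.032, 0.001, 0, 0],
)

```text
t: 5.85
position: [632.4, -35.9, 100.7]
tcp_rot: [3.142, 0.0, 1.742]
ft_force: [-1.0, -0.9, 1.0]
gripper_width: 0.006
```

Run:
```python
from h import *
delta([633.6,-35.8,100],99.8)
c=camera("side"); x0,y0,x1,y1=(170,150,260,260);s=5
cv2.imwrite("pics/s2.png",cv2.resize(c["img"][y0:y1,x0:x1],None,fx=s,fy=s,interpolation=cv2.INTER_NEAREST))
```

```text
t 5.85 pos [632.4 -35.9 100.7] rot [3.142 0.    1.742] F [-1.04 -0.85  1.01] w 0.006
delta [-0.0001  0.0012  0.0007] spin 0.0002
```

View pics/s2.png

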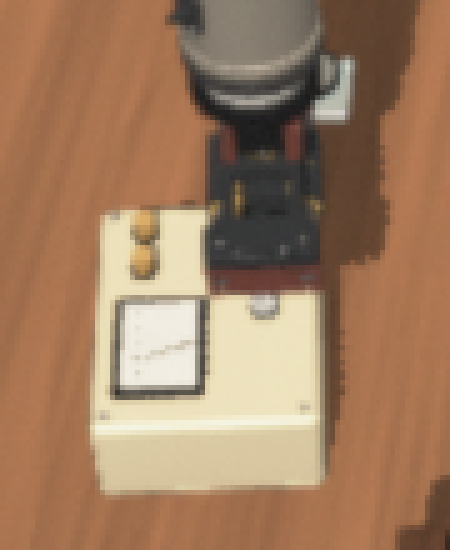

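drive_tool(
  deltas=[0, 0.002, 0, 0, 0, 0, 0.004, 0, 0, 0, 0, 0.004, 0, 0, 0],
)

```text
t: 6.28
position: [634.8, -35.6, 100.3]
tcp_rot: [-3.139, -0.0, 1.742]
ft_force: [-5.1, -1.5, 2.9]
gripper_width: 0.006
```

drive_tool(
  deltas=[0, 0.002, 0, 0, 0, 0, 0.003, 0, 0, 0, 0, 0.003, 0, 0, 0],
)

```text
t: 6.65
position: [635.2, -35.5, 100.2]
tcp_rot: [-3.134, -0.001, 1.741]
ft_force: [-12.2, -1.6, 8.6]
gripper_width: 0.002
```

drive_tool(
  deltas=[0, -0.025, 0, 0, 0, 0, -0.035, 0, 0, 0, 0, -0.04, -0.06, 0, 0.05, 0, -0.04, -0.12, 0, 0.05, 0.06, -0.04, -0.12, 0, 0.05],
)

```text
t: 7.28
position: [593.9, 13.2, 226.7]
tcp_rot: [3.13, 0.003, 1.733]
ft_force: [0.2, 1.4, -0.8]
gripper_width: 0.305
```

Run:
```python
from h import *
delta([482.2,194.5,222],107.6)
c=camera("side"); x0,y0,x1,y1=(170,150,260,260);s=5
cv2.imwrite("pics/s3.png",cv2.resize(c["img"][y0:y1,x0:x1],None,fx=s,fy=s,interpolation=cv2.INTER_NEAREST))
```

```text
t 7.28 pos [593.9  13.2 226.7] rot [3.130e+00 3.000e-03 1.733e+00] F [ 0.23  1.44 -0.8 ] w 0.305
delta [ 0.1969 -0.0811  0.0032] spin -0.1454
```

View pics/s3.png

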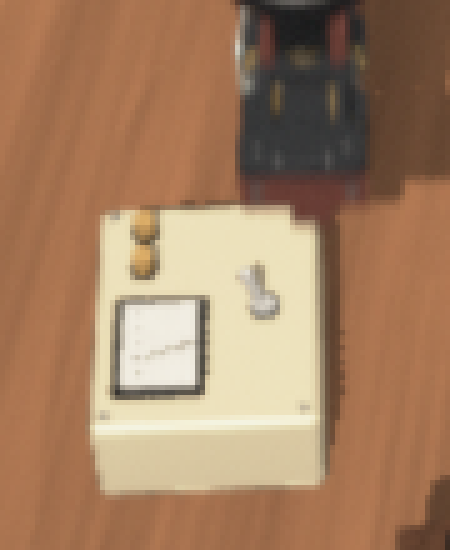

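The toggle is off: the tip is now at crop (245,268), where the off position was predicted (243,269). For the gauge there are three candidates in the top view: black-handled in the rack slot (154,208), yellow lying (72,232) and red lying (149,280). The black one hanging in the rack at y = −45 is meant, and the rack crop confirmed it.

drive_tool(
  deltas=[0.197, -0.081, 0, -0.145, 0.06, 0.197, -0.081, 0, -0.145, 0.06, 0.197, -0.081, 0, -0.145, 0.06, 0.197, -0.081, 0, -0.145, 0.06, 0.197, -0.081, 0, -0.145, 0.06],
)

```text
t: 7.95
position: [475.1, 200.5, 220.8]
tcp_rot: [3.141, -0.001, 1.892]
ft_force: [0.4, -0.2, -0.4]
gripper_width: 0.68
```

Run:
```python
from h import *
delta([482.2,194.5,134],107.6)
for n,r in(("top",(100,150,210,260)),("side",(220,190,320,310))):
    x0,y0,x1,y1=r;s=5
    c=camera(n)
    cv2.imwrite(f"pics/{n}4.png",cv2.resize(c["img"][y0:y1,x0:x1],None,fx=s,fy=s,interpolation=cv2.INTER_NEAREST))
```

```text
t 7.95 pos [475.1 200.5 220.8] rot [ 3.141e+00 -1.000e-03  1.892e+00] F [ 0.38 -0.23 -0.41] w 0.68
delta [-0.008   0.0048  0.0868] spin 0.0142
```

View pics/side4.png

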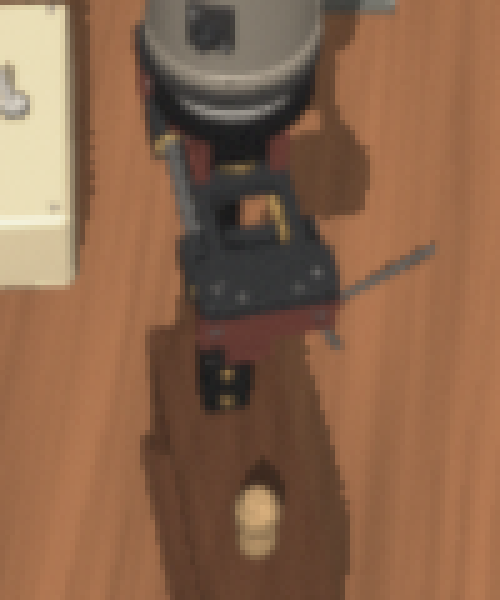

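drive_tool(
  deltas=[-0.008, 0.005, 0.01, 0.014, 0.06, -0.008, 0.005, 0.04, 0.014, 0.06, -0.008, 0.005, 0.06, 0.014, 0.06, -0.008, 0.005, 0.077, 0.014, 0.06, -0.008, 0.005, 0.082, 0.014, 0.06],
)

```text
t: 8.68
position: [483.4, 189.8, 137.0]
tcp_rot: [-3.139, 0.001, 1.87]
ft_force: [-0.3, 0.4, -0.4]
gripper_width: 0.682
```

Run:
```python
from h import *
delta([482.2,194.5,134],107.6)
for n,r in(("side",(220,190,320,310)),):
    x0,y0,x1,y1=r;s=5
    c=camera(n)
    cv2.imwrite(f"pics/{n}5.png",cv2.resize(c["img"][y0:y1,x0:x1],None,fx=s,fy=s,interpolation=cv2.INTER_NEAREST))
```

```text
t 8.68 pos [483.4 189.8 137. ] rot [-3.139e+00  1.000e-03  1.870e+00] F [-0.26  0.39 -0.35] w 0.682
delta [0.0049 0.0003 0.003 ] spin -0.008
```

View pics/side5.png

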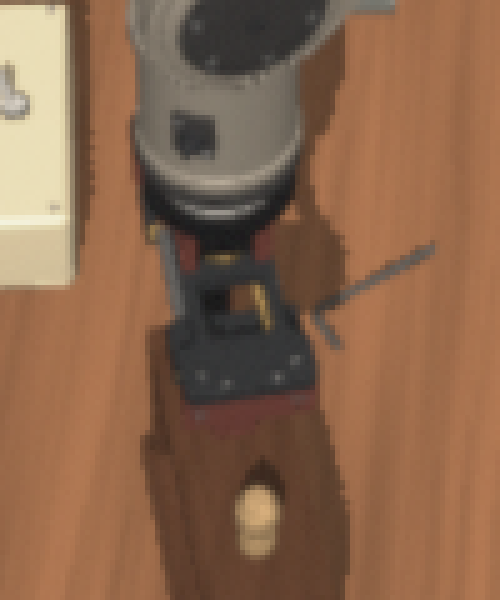

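drive_tool(
  deltas=[0.005, 0, 0.003, -0.006, 0.06, 0.005, 0, 0.003, -0.006, 0.06, 0.005, 0, 0.003, -0.006, 0.06],
)

```text
t: 9.1
position: [482.0, 196.9, 136.1]
tcp_rot: [3.141, -0.0, 1.879]
ft_force: [0.2, -0.2, -0.9]
gripper_width: 0.686
```

Run:
```python
from h import *
delta([482.2,194.5,134],107.6)
```

```text
t 9.1 pos [482.  196.9 136.1] rot [ 3.141 -0.     1.879] F [ 0.18 -0.23 -0.95] w 0.686
delta [-0.0023 -0.0005  0.0021] spin 0.0012
```

drive_tool(
  deltas=[-0.002, 0, 0.002, 0, 0.06, -0.002, 0, 0.002, 0, 0.06, -0.002, 0, 0.002, 0, 0.04],
)

```text
t: 9.48
position: [482.3, 194.7, 133.7]
tcp_rot: [-3.142, 0.0, 1.879]
ft_force: [-0.3, 0.1, 0.3]
gripper_width: 0.606
```

drive_tool(
  deltas=[0, 0, 0, 0, 0.03, 0, 0, 0, 0, 0.02, 0, 0, 0, 0, 0.01],
)

```text
t: 9.85
position: [482.3, 194.8, 133.7]
tcp_rot: [3.142, -0.0, 1.879]
ft_force: [0.2, 0.5, -0.1]
gripper_width: 0.266
```

drive_tool(
  deltas=[0, 0, 0, 0, 0.0, 0, 0, 0, 0, 0.0, 0, 0, 0, 0, 0.0, 0, 0, 0, 0, 0],
)

```text
t: 10.35
position: [482.3, 194.7, 133.6]
tcp_rot: [-3.142, 0.0, 1.879]
ft_force: [0.8, -0.8, 0.4]
gripper_width: 0.249
```

drive_tool(
  deltas=[0, 0, -0.01, 0, 0, 0, 0, -0.04, 0, 0, 0, 0, -0.08, 0, 0, 0, 0, -0.12, 0, 0, 0, 0, -0.14, 0, 0],
)

```text
t: 10.98
position: [482.9, 195.1, 276.6]
tcp_rot: [3.138, -0.001, 1.879]
ft_force: [0.1, 0.0, -1.7]
gripper_width: 0.248
```

Run:
```python
from h import *
delta([469.3,-289,274],97.6)
c=camera("side")
cv2.imwrite("pics/s6.png",cv2.resize(c["img"][180:330,200:350],None,fx=4,fy=4,interpolation=cv2.INTER_NEAREST))
```

```text
t 10.97 pos [482.9 195.1 276.6] rot [ 3.138e+00 -1.000e-03  1.879e+00] F [ 0.09  0.04 -1.73] w 0.248
delta [-0.4572 -0.1598  0.0016] spin 0.1755
```

View pics/s6.png

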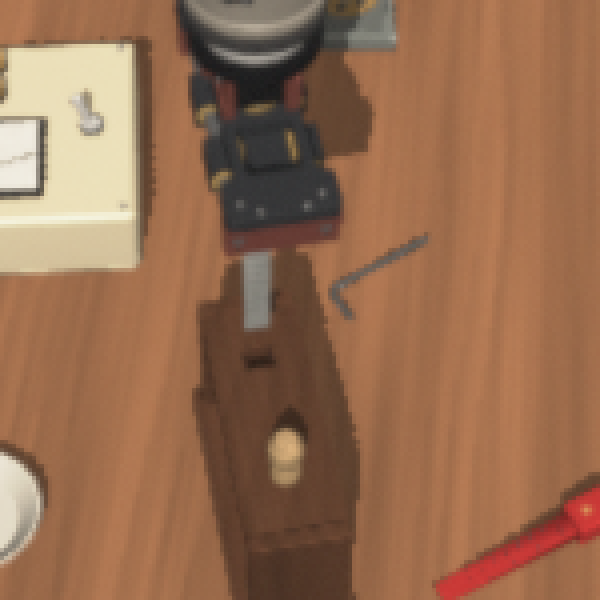

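drive_tool(
  deltas=[-0.457, -0.16, 0, 0.175, 0, -0.457, -0.16, 0, 0.175, 0, -0.457, -0.16, 0, 0.175, 0, -0.457, -0.16, 0, 0.175, 0, -0.457, -0.16, 0, 0.175, 0],
)

```text
t: 11.65
position: [472.7, -119.4, 273.6]
tcp_rot: [3.141, -0.0, 1.704]
ft_force: [1.4, -1.1, -1.1]
gripper_width: 0.251
```

```bash
python3 -c "
from h import *
delta([469.3,-289,274],97.6)"
```

```text
t 11.65 pos [ 472.7 -119.4  273.6] rot [ 3.141 -0.     1.704] F [ 1.38 -1.09 -1.1 ] w 0.251
delta [-0.1676 -0.0259 -0.0005] spin 0.0009
```

drive_tool(
  deltas=[-0.165, -0.026, 0, 0, 0, -0.165, -0.026, 0, 0, 0, -0.165, -0.026, 0, 0, 0, -0.165, -0.026, 0, 0, 0, -0.165, -0.026, 0, 0, 0],
)

```text
t: 12.28
position: [469.4, -283.6, 273.1]
tcp_rot: [-3.141, -0.001, 1.704]
ft_force: [-0.1, 1.1, -1.1]
gripper_width: 0.25
```

Run:
```python
from h import *
delta([469.3,-289,274],97.6)
for n,r in(("top",(280,150,400,250)),("side",(240,90,340,215))):
    x0,y0,x1,y1=r;s=5
    c=camera(n)
    cv2.imwrite(f"pics/{n}7.png",cv2.resize(c["img"][y0:y1,x0:x1],None,fx=s,fy=s,interpolation=cv2.INTER_NEAREST))
```

```text
t 12.28 pos [ 469.4 -283.6  273.1] rot [-3.141e+00 -1.000e-03  1.704e+00] F [-0.1   1.09 -1.08] w 0.25
delta [-0.0053 -0.0008 -0.0009] spin 0.001
```

View pics/side7.png

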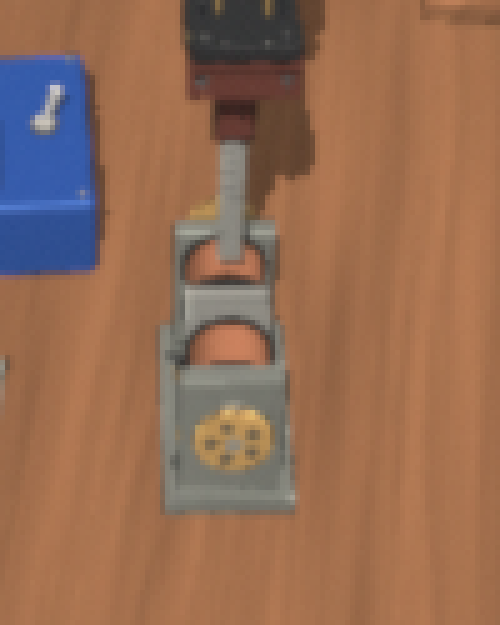

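View pics/top7.png

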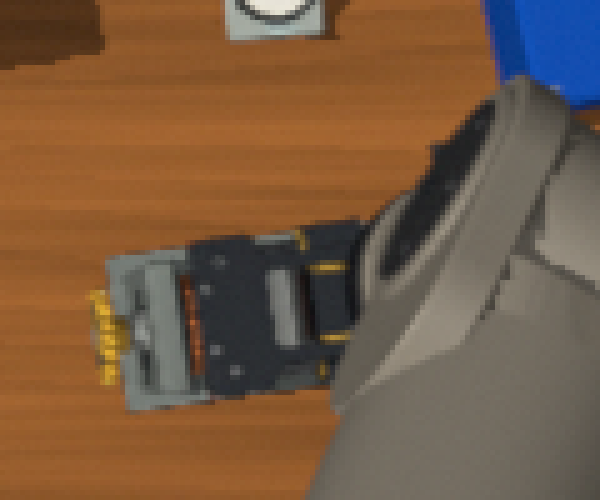

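drive_tool(
  deltas=[-0.004, -0.001, 0.01, 0, 0, -0.004, -0.001, 0.03, 0, 0, -0.004, -0.001, 0.033, 0, 0, -0.004, -0.001, 0.033, 0, 0],
)

```text
t: 12.88
position: [469.1, -288.4, 240.6]
tcp_rot: [-3.141, -0.0, 1.704]
ft_force: [-0.4, 0.8, -1.3]
gripper_width: 0.253
```

Run:
```python
from h import *
delta([469.3,-289,236],97.6)
c=camera("side"); x0,y0,x1,y1=(260,115,310,205);s=6
S=sense(); im=cv2.resize(c["img"][y0:y1,x0:x1],None,fx=s,fy=s,interpolation=cv2.INTER_NEAREST)
p=S["position"]; 
for P in ([p[0],p[1],p[2]-113.6],[469.3,-288.7,118]):
    q=proj(c,P); print(q.round(2)); cv2.circle(im,(int((q[0]+.5-x0)*s),int((q[1]+.5-y0)*s)),3,(0,0,255),1)
cv2.imwrite("pics/s8.png",im)
```

```text
t 12.88 pos [ 469.1 -288.4  240.6] rot [-3.141 -0.     1.704] F [-0.43  0.8  -1.27] w 0.253
delta [-0.0006  0.0002  0.0046] spin 0.001
[285.3  147.19]
[285.22 149.26]
```

View pics/s8.png

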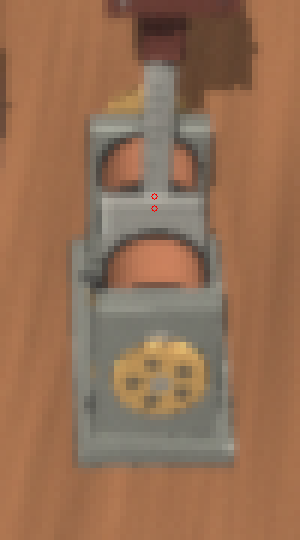

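Run:
```python
from h import *
import pickle
c=pickle.load(open("side0.pkl","rb")); x0,y0,x1,y1=(270,135,300,165);s=18
im=cv2.resize(c["img"][y0:y1,x0:x1],None,fx=s,fy=s,interpolation=cv2.INTER_NEAREST)
th=np.deg2rad(7.6); ey=np.array([-np.sin(th),np.cos(th)])
for b in (-16,-4,4,16):
    q=proj(c,[*(np.array([469.3,-288.7])+b*ey),118]); print(b,q.round(2)); cv2.circle(im,(int((q[0]+.5-x0)*s),int((q[1]+.5-y0)*s)),3,(0,0,255),1)
cv2.imwrite("pics/s9.png",im)
```

```text
-16 [285.03 146.02]
-4 [285.17 148.45]
4 [285.27 150.08]
16 [285.42 152.55]
```

View pics/s9.png

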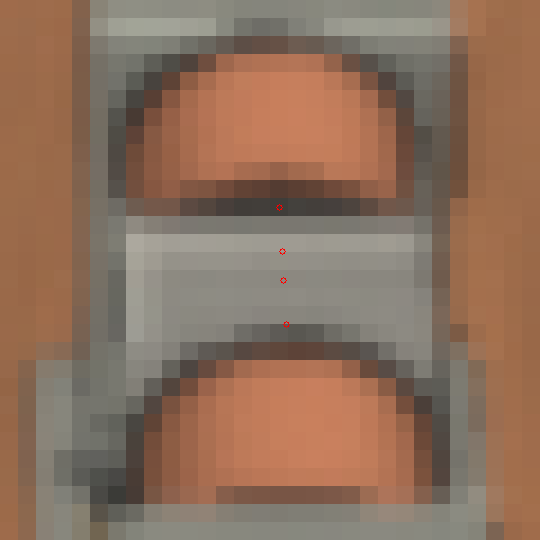

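drive_tool(
  deltas=[-0.0006, 0, 0.004, 0, 0, -0.0006, 0, 0.008, 0, 0, -0.0006, 0, 0.012, 0, 0, -0.0006, 0, 0.016, 0, 0, -0.0006, 0, 0.02, 0, 0],
)

```text
t: 13.55
position: [469.1, -289.3, 220.3]
tcp_rot: [-3.142, -0.0, 1.704]
ft_force: [0.4, 0.4, -0.5]
gripper_width: 0.25
```

drive_tool(
  deltas=[0, 0, 0.005, 0, 0, 0, 0, 0.01, 0, 0, 0, 0, 0.015, 0, 0, 0, 0, 0.02, 0, 0, 0, 0, 0.025, 0, 0],
)

```text
t: 14.18
position: [469.1, -289.3, 195.3]
tcp_rot: [-3.142, -0.0, 1.704]
ft_force: [0.1, 0.0, -1.3]
gripper_width: 0.255
```

Run:
```python
from h import *
S=sense(); print(S["ft_force"],S["torque"])
c=camera("side"); x0,y0,x1,y1=(260,115,310,205);s=6
im=cv2.resize(c["img"][y0:y1,x0:x1],None,fx=s,fy=s,interpolation=cv2.INTER_NEAREST)
cv2.imwrite("pics/s10.png",im)
```

```text
[ 0.0581974   0.04152739 -1.25123075] [ 0.02086172 -0.02850022  0.00367066]
```

View pics/s10.png

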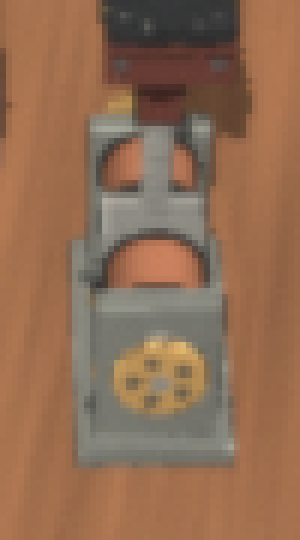

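drive_tool(
  deltas=[0, 0, 0.002, 0, 0, 0, 0, 0.004, 0, 0, 0, 0, 0.006, 0, 0, 0, 0, 0.008, 0, 0, 0, 0, 0.01, 0, 0],
)

```text
t: 14.85
position: [469.1, -289.3, 185.5]
tcp_rot: [3.142, -0.0, 1.704]
ft_force: [-0.1, 0.7, -2.1]
gripper_width: 0.25
```

```bash
python3 -c "
from h import *
S=sense(); print(S['ft_force'],S['torque'])"
```

```text
[-0.09040177  0.67368299 -2.05218941] [ 0.05057976 -0.00779395  0.03955634]
```

drive_tool(
  deltas=[0, 0, 0.001, 0, 0, 0, 0, 0.002, 0, 0, 0, 0, 0.003, 0, 0, 0, 0, 0.004, 0, 0, 0, 0, 0.005, 0, 0],
)

```text
t: 15.48
position: [469.1, -289.3, 180.6]
tcp_rot: [3.142, -0.0, 1.704]
ft_force: [-0.1, 0.4, -2.1]
gripper_width: 0.251
```

drive_tool(
  deltas=[0, 0, 0.001, 0, 0, 0, 0, 0.002, 0, 0, 0, 0, 0.003, 0, 0, 0, 0, 0.004, 0, 0, 0, 0, 0.004, 0, 0],
)

```text
t: 16.1
position: [469.1, -289.3, 176.5]
tcp_rot: [-3.142, -0.0, 1.704]
ft_force: [0.2, 0.1, -2.6]
gripper_width: 0.248
```

```bash
python3 -c "
from h import *
S=sense(); print(S['ft_force'],S['torque'])"
```

```text
[ 0.20875797  0.1297881  -2.61712896] [ 0.06533    -0.05172776 -0.08658858]
```

drive_tool(
  deltas=[0, 0, 0.001, 0, 0, 0, 0, 0.002, 0, 0, 0, 0, 0.003, 0, 0, 0, 0, 0.003, 0, 0],
)

```text
t: 16.6
position: [469.4, -289.3, 174.1]
tcp_rot: [3.141, -0.0, 1.704]
ft_force: [-1.5, 1.1, 4.7]
gripper_width: 0.252
```

drive_tool(
  deltas=[0, 0, 0.001, 0, 0, 0, 0, 0.002, 0, 0, 0, 0, 0.002, 0, 0],
)

```text
t: 16.98
position: [469.7, -289.3, 172.9]
tcp_rot: [3.14, -0.0, 1.704]
ft_force: [-2.5, 2.9, 12.2]
gripper_width: 0.251
```

```bash
python3 -c "
from h import *
S=sense(); print(S['ft_force'],S['torque'])"
```

```text
[-2.45582652  2.94464226 12.23007401] [0.93131945 0.73168998 0.02847686]
```

drive_tool(
  deltas=[0, 0, -0.002, 0, 0, 0, 0, -0.004, 0, 0, 0, 0, -0.004, 0, 0],
)

```text
t: 17.35
position: [468.8, -289.3, 175.4]
tcp_rot: [-3.141, -0.0, 1.704]
ft_force: [0.7, -0.6, -4.9]
gripper_width: 0.249
```

```bash
python3 -c "
from h import *
S=sense(); print(S['position'],S['tcp_rot'],S['ft_force'],S['torque'])"
```

```text
[ 468.84912025 -289.31632222  175.43594261] [-3.14080059e+00 -2.25474145e-04  1.70394283e+00] [ 0.68524547 -0.56595855 -4.89418749] [-0.00095261 -0.32724279 -0.0294926 ]
```

drive_tool(
  deltas=[0, 0, -0.003, 0, 0, 0, 0, -0.004, 0, 0, 0, 0, -0.004, 0, 0, 0, 0, -0.004, 0, 0],
)

```text
t: 17.85
position: [469.1, -289.4, 179.8]
tcp_rot: [3.141, 0.0, 1.704]
ft_force: [0.8, 0.1, -1.1]
gripper_width: 0.247
```

```bash
python3 -c "
from h import *
S=sense(); print(S['position'],S['tcp_rot'],S['ft_force'],S['torque'],S['gripper_width'])"
```

```text
[ 469.11604682 -289.36161507  179.75000273] [3.14148567e+00 6.55428958e-05 1.70394860e+00] [ 0.80919411  0.05943307 -1.09610915] [ 0.07082998  0.01257081 -0.00345652] 0.246610013085828
```

drive_tool(
  deltas=[0.0002, 0, 0.001, 0, 0, 0.0002, 0, 0.002, 0, 0, 0.0002, 0, 0.003, 0, 0, 0.0002, 0, 0.003, 0, 0, 0.0002, 0, 0.003, 0, 0],
)

```text
t: 18.48
position: [469.1, -289.2, 176.6]
tcp_rot: [-3.142, 0.0, 1.704]
ft_force: [-0.2, -0.3, -3.5]
gripper_width: 0.25
```

drive_tool(
  deltas=[0, 0, 0.0005, 0, 0, 0, 0, 0.0005, 0, 0, 0, 0, 0.0005, 0, 0],
)

```text
t: 18.85
position: [469.1, -289.2, 176.2]
tcp_rot: [3.141, 0.0, 1.704]
ft_force: [-0.7, -0.5, -0.6]
gripper_width: 0.249
```

```bash
cat > f.py <<'E'
from h import *
F=[];T=[]
for i in range(8):
    camera("side"); s=sense(); F.append(s["ft_force"]); T.append(s["torque"])
F=np.array(F); print("t",round(s["t"],2),"pos",s["position"].round(2),"F",F.mean(0).round(2),"sd",F.std(0).round(2),"T",np.mean(T,0).round(2),"w",round(s["gripper_width"],3),np.round(s["tcp_rot"],4))
E
python3 f.py
```

```text
t 19.25 pos [ 469.12 -289.19  176.21] F [ 0.08 -0.91  0.07] sd [0.55 0.6  0.51] T [-0.23  0.03  0.  ] w 0.252 [3.1415e+00 1.0000e-04 1.7039e+00]
```

drive_tool(
  deltas=[0, 0, 0.0007, 0, 0, 0, 0, 0.0007, 0, 0, 0, 0, 0.0007, 0, 0],
)

```text
t: 19.62
position: [469.2, -289.2, 175.5]
tcp_rot: [3.141, 0.0, 1.704]
ft_force: [-0.5, -0.9, 0.3]
gripper_width: 0.25
```

```bash
python3 f.py
```

```text
t 20.02 pos [ 469.22 -289.2   175.54] F [ 0.04 -1.03  0.93] sd [0.39 0.28 0.41] T [-0.31 -0.05 -0.01] w 0.249 [3.1413e+00 2.0000e-04 1.7040e+00]
```

drive_tool(
  deltas=[-0.0001, 0, 0.0004, 0, 0, -0.0001, 0, 0.0008, 0, 0, -0.0001, 0, 0.0008, 0, 0],
)

```text
t: 20.4
position: [469.3, -289.2, 174.8]
tcp_rot: [3.141, -0.0, 1.704]
ft_force: [-0.2, -0.9, 3.6]
gripper_width: 0.251
```

```bash
python3 f.py
```

```text
t 20.8 pos [ 469.24 -289.23  174.76] F [ 0.01 -0.28  4.62] sd [0.35 0.49 0.42] T [-0.12  0.03 -0.01] w 0.246 [3.1413e+00 1.0000e-04 1.7040e+00]
```

```bash
python3 f.py
python3 - <<'E'
from h import *
c=camera("side")
cv2.imwrite("pics/s12.png",cv2.resize(c["img"][90:340,150:350],None,fx=2.4,fy=2.4,interpolation=cv2.INTER_CUBIC))
c=camera("top")
cv2.imwrite("pics/t12.png",cv2.resize(c["img"],(800,600),interpolation=cv2.INTER_CUBIC))
E
```

```text
t 21.2 pos [ 469.27 -289.21  174.75] F [-0.09 -0.32  5.02] sd [0.67 0.48 0.49] T [-0.1  -0.   -0.02] w 0.252 [3.1413e+00 1.0000e-04 1.7041e+00]
```

View pics/s12.png

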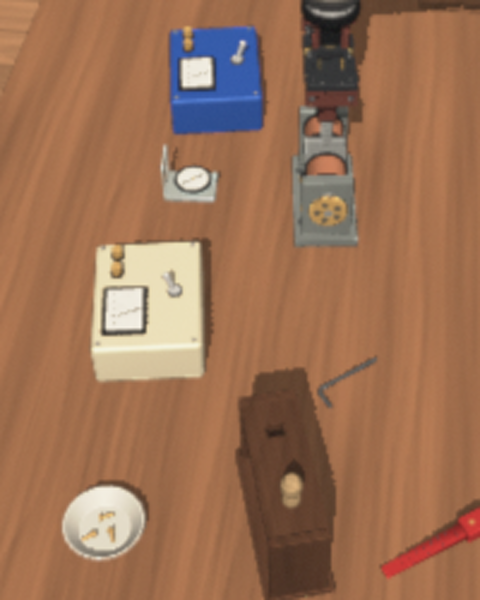

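View pics/t12.png

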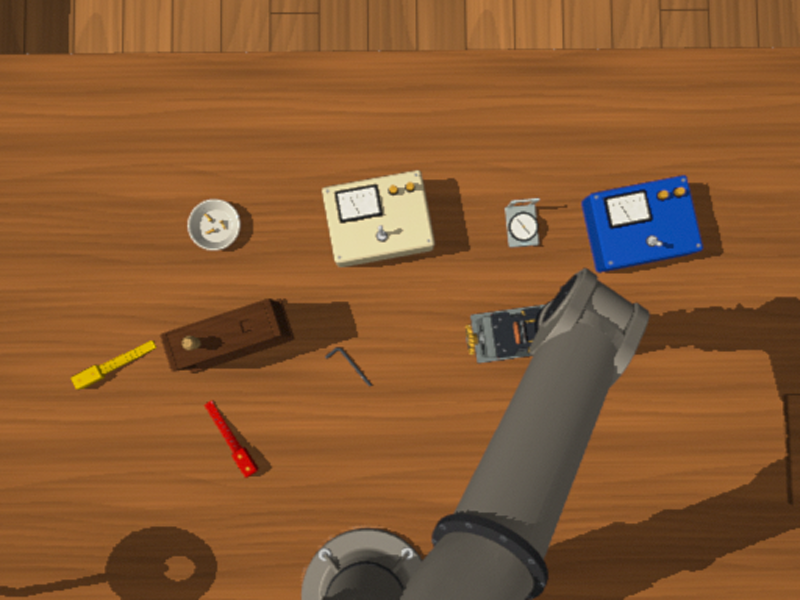

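```bash
python3 -c "
from station import *
print(job_done()); print(sense()['ft_force'])"
```

```text
the job is handed in; nothing more can be done
None
the job is handed in; nothing more can be done
```

The job is handed in: the coil is switched off, and the gauge is gripped and held in the magnet gap at a drag within the 5–8 N snug range.

- **Toggle:** I pushed the cream box's toggle to its end stop (about 12 N sideways there). The last side picture shows it leaning towards the box's +x, which is off.
- **Gauge:** I took the black-handled gauge from the rack and lowered it, aligned with the magnet, between the plates.
- **Overshoot:** On the first approach I went about 2 mm too deep, to about 14 N of drag. I backed out to free the blade, re-centred it by 0.1 mm and came down again in small steps.
- **Last readings:**
  - The averaged vertical force was +4.6 to +5.0 N. With the hanging gauge reading about −1.3 N, that is roughly 6 N of drag. The readings scatter by about 0.5 N.
  - The sideways force was about 0.3 N, so both plates press about equally.
  - The tool was vertical to within 0.001 rad.
- **Bystanders:** The last pictures show the compass, dish, hex key, screwdriver, look-alike gauges and blue box where they were.
- **Not confirmed:** The cameras could not see the blade inside the gap, so the contact with both plates rests on the force readings.

The robot clock was at about 21 s of the 72 s allowed. The state was no longer readable after handing in.

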